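Clamp a water filter onto its seal with the set-screw collar

TASK

Loosen the red wing screw of the clamp collar before moving the collar, then slide the collar along its rod so that its blue paddle pushes the water filter onto the sprung rubber seal with about 12 N (a good kilogram's push). While it is pressed, do the wing screw up tight again, so that the filter stays clamped with that push when you let go. Never press the filter with more than 25 N, and leave the other things where they are.

Things in the scene. Friction and masses are not known exactly. Their poses are not given: they have to be found in the camera images.
- cradle: Grey base plate 220 x 360 x 10 mm, bolted down, carrying the clamp. Origin on the table under the middle of the clamp; z up, y along the rod towards the white filter head. In this frame: steel rod, 14 mm square, axis at x = -45, z = 42 mm, from y = -172 to +172 between posts (tops at z = 57 mm); two black V saddles hold the filter, its axis at x = +30, z = 46 mm.
- collar: Dark steel clamp collar on the rod, 40 mm across, 24 mm long. It only slides along the cradle's y, with about 1 N friction when the screw is loose; a tight screw holds 25 N or more. Origin on the rod's axis, mid collar (starts at cradle y = -140 to -100, may go to -25 mm). A blue paddle reaches across to the filter's axis; its pushing face is 12 mm ahead of the origin. Push it by the gripped wing.
- wing_screw (a joint): Turn of the red wing screw on the collar, axis vertical, growing counter-clockwise seen from above: 0 = fully tight (stop; wing in line with the rod), 1.9 rad = fully loose (stop). Starts at 0 to 0.2. Above 1.0 the collar is free; below, held the harder the nearer to 0. Loose: over 1.2; tight: under 0.4. Takes up to 0.12 N m, stays where left.
- wing_mid (a point): Point to grip: on the screw's axis, 98 mm above the table, straight above the collar's origin. The red wing is a flat bar 10 mm thick (this point's x axis), 36 mm long (its y axis), from 80 to 112 mm above the table. At joint 0 these axes are the cradle's.
- filter: White water filter cartridge with a red band, a cylinder 64 mm in diameter, 160 mm long, lying loose in the saddles along the cradle's y (top at 78 mm). Origin at its middle on its axis (starts at cradle y = +12 to +30 mm; meets the seal at +39 to +47 mm). 0.28 to 0.46 kg; slides in the saddles with 1 to 3 N.
- seal_zone (a point): A fixed reckoned point of the cradle (x = 30, y = 123, z = 46 mm in its frame), the middle of where the black rubber seal's face (26 mm wide, 12 mm out from the white head) may be. The head is fitted up to 4 mm either way along y and is not measured, so the seal must be found by feel. It is sprung: 5 N per mm of push, 6 mm travel. Head top at 82 mm, its pipe stubs at 102 mm above the table.
- spare_collar: Bystander: loose steel ring 36 mm across, 16 mm high, standing on the cradle's base plate on the robot's side of the rod. Origin under its middle.
- brass_fitting: Bystander: loose brass pipe fitting 24 mm across, 28 mm high, on the base plate beside the ring. Origin under its middle.
- spare_filter: Bystander: a white cartridge with a blue band, 64 mm across, 160 mm tall, standing on the table. Origin under its middle.
- screwdriver: Bystander: screwdriver lying on the table. Origin under its middle.
- meter: Bystander: yellow test meter 130 x 75 x 34 mm lying on the table. Origin under its middle.
- spray: Bystander: green bottle 66 mm across, 190 mm tall. Origin under its middle.
- tape: Bystander: black ring of tape 90 mm across, 24 mm high, lying flat. Origin under its middle.
There are look-alikes about, which are no part of the job. Leave any orange look-alike of the filter alone.

How it is judged:
By the outcome, as a careful person would: the job done as asked, in the order asked, and still so for the second after the job is handed in, with the robot touching nothing.
It also fails if it takes over 54 s, if anything falls off the work surface, if the arm or the gripper's body presses on something with over 40 N, if the wrist force passes 120 N, or if a joint passes its speed limit or range.

ROBOT

A 7-joint arm with a two-finger parallel gripper is mounted at the origin on the work surface. World frame = base frame: x ahead of the robot, y to its left, z up, the work surface at z = 0. Lengths are in m, angles in rad, forces in N, time in s.
With the tool pointing down it reaches from about 0.4 to 0.85 m from the base axis. Payload 4.4 kg.
Tool frame: the origin (TCP) lies at the very end of the fingers, on their centre line; the grasp point (between the pads) lies r.hold_point_z behind it (r.hold_point_z is the distance from the TCP to the grasp point, in m); z points along the fingers, y is the direction in which the jaws open and shut (so a half turn about z gives the same grasp; the last joint's range is limited). The gripper opens to 94 mm and grips with 3 to 60 N. Pads are 16 mm wide; open, the fingers measure 119 mm over their backs; the gripper's body (75 mm by 177 mm) begins 78 mm behind the grasp point.
Start: joints at [1.247, 0.628, 0.038, 1.517, -0.027, 0.996, -0.02], TCP at [0.166, -0.629, 0.205] pointing down, gripper open.
Joint ranges: [-3.06, 3.06], [-0.37, 2.12], [-1.25, 1.32], [0.18, 2.47], [-1.1, 4.24], [0.23, 1.98], [-2.94, 2.94]. Speed limits (rad/s): [2.57, 2.57, 3.14, 3.14, 3.14, 3.14, 3.14].

INTERFACE

Orientations are given as [roll, pitch, yaw] about the fixed x, y, z axes, in that order (R = Rz(yaw) Ry(pitch) Rx(roll)).
In Python, from workcell import observe, read_camera, r gives the robot as it stands. The module is installed in compiled form; this text tells all that it offers.
- The arm moves only by the tool jog_arm, never from a script. Its argument "moves" is a list of rows, each an object with "slide": the shift along the tool's x, y, z in cm, a list of three; "spin": the turn about the tool's z in degrees. A call has 1 to 5 rows; each row shifts and turns the pose as measured when the row begins, along the tool's axes as they then stand; what a row does not reach is not made up. A row lasts 1/8 s, in which the tool goes at most 62.5 mm and 10.7 degrees, less where a joint would pass 70% of its speed; a pose out of reach is approached as far as the arm can. A call is refused whole if a number of a shift passes 6.25 or a number of a turn 10.7, either way. A call with a gripper value outside its range is refused whole. "grip" is the finger opening in cm, from 0 to 9.4, set as the call begins (left out, the last holds). The fingers move at their own pace and stop on an object; "newtons" is the grip in N (left out, the last holds). Time passes only in rows, so rows that do not move let the fingers close. It gives the time, the measured TCP pose, the force and the opening at its end, in the units of the state.
- observe(): the state, without advancing time (a new reading comes with each control period).
- read_camera(name): name is "scene" or "top" or "wrist"; returns a dict with "frame" (420x560x3 uint8, red, green, blue), "vfov" (degrees; the focal length in pixels is half the picture's height over the tangent of half this angle, whatever the lens; pixels are square), "cx", "cy" (the principal point, pixels), "k1" (the pictures are not rectified: a ray, as slopes to the right and down, at radius r is drawn at 1 + k1 r^2 times it, then the intrinsics apply), "extrinsics" (4x4, takes a point from world to camera coordinates); the wrist camera has in their place "tool_from_camera" (4x4, takes a point from camera to tool coordinates, whose origin is the TCP and whose axes are the flange's). Camera axes: x right, y up, looking along -z (the intrinsics and any distortion apply to the point x, -y, -z); pixel columns grow to the right and rows downward; lengths in m; the calibration is good to about 2 mm. A picture is of the moment at which its call begins: read the wrist's pose just before it. There is no depth.
- r.finish_job(): hands the job in, once; it reports no verdict.
The state is a dict: "time": time; "joint_pos": joint angles; "joint_velocities": joint speeds; "effort": joint torques, N m; "eef_pos": TCP position; "orientation": TCP orientation; "wrist_force": force on the tool from outside, world axes, zero at the start; "ft_torque": the same for the moment, N m; "opening": finger opening in m.
Only numpy, scipy, OpenCV 4.12 (cv2) and the standard library are available. Lean on these libraries where they do the work, as an engineer would, in place of code of your own. Each camera call takes 0.05 s, during which the arm holds its last target.

## Working session

There is one attempt and no reset: what is moved stays moved. The work goes in short steps, Python scripts to look and compute and a tool call to move; the robot and the scene stay as the last step left them, time stands still between calls to the robot, and variables do not carry over. Pictures are saved under pics/ and viewed, and the job is handed in when it is done.

Besides the shell and the picture viewer there is one more tool, called after ">>>" in YAML: its name, and indented under it one key for each argument. jog_arm: Moves the arm, as the interface text tells. Its arguments: {"type":"object","properties":{"moves":{"type":"array"},"grip":{"type":"number"},"newtons":{"type":"number"}},"required":["moves"]}

```bash
mkdir -p pics
cat > h.py <<'E'
import numpy as np, cv2, pickle
from workcell import observe, read_camera, r
def save(n,c): cv2.imwrite(f'pics/{n}.png',c['frame'][:,:,::-1]); pickle.dump(c,open(f'pics/{n}.pkl','wb'))
def load(n): return pickle.load(open(f'pics/{n}.pkl','rb'))
def intr(c):
    H=c['frame'].shape[0]; f=H/2/np.tan(np.radians(c['vfov'])/2)
    return f,np.array([[f,0,c['cx']],[0,f,c['cy']],[0,0,1]]),np.array([c['k1'],0,0,0.])
def ray(c,u,v,T=None):
    f,K,D=intr(c)
    p=cv2.undistortPoints(np.array([[[u,v]]],float),K,D)[0,0]
    d=np.array([p[0],-p[1],-1.0])
    M=np.linalg.inv(c['extrinsics']) if T is None else T
    return M[:3,3],M[:3,:3]@d
def onz(c,u,v,z,T=None):
    o,d=ray(c,u,v,T); return o+d*(z-o[2])/d[2]
def proj(c,P,T=None):
    E=c['extrinsics'] if T is None else np.linalg.inv(T)
    f,K,D=intr(c); p=E[:3,:3]@np.array(P,float)+E[:3,3]
    q=np.array([p[0],-p[1],-p[2]])
    return cv2.projectPoints(q.reshape(1,1,3),np.zeros(3),np.zeros(3),K,D)[0].ravel()
E
python3 - <<'E'
from h import *
s=observe(); print({k:np.round(v,3) for k,v in s.items()}, r.hold_point_z)
for n in ['scene','top','wrist']:
    c=read_camera(n); save(n+'0',c); print(n,c['vfov'],c['cx'],c['cy'],c['k1'],np.round(c.get('extrinsics',c.get('tool_from_camera')),3).tolist())
E
```

```text
{'time': np.float64(0.0), 'joint_pos': array([ 1.247,  0.629,  0.038,  1.518, -0.027,  0.996, -0.02 ]), 'joint_velocities': array([-0.001, -0.   ,  0.002, -0.001, -0.   , -0.001, -0.   ]), 'effort': array([-2.0000e-03, -5.4975e+01,  1.1430e+00, -1.8664e+01, -5.2000e-02,
        2.4000e-02,  0.0000e+00]), 'eef_pos': array([ 0.166, -0.628,  0.205]), 'orientation': array([-3.14 ,  0.   ,  0.258]), 'wrist_force': array([ 0.493,  0.416, -0.174]), 'ft_torque': array([ 0.02 , -0.011,  0.005]), 'opening': np.float64(0.094)} 0.0188
scene 47.17219324256661 279.69619964162314 210.33528543939616 -0.13534575705467758 [[-0.84, 0.543, 0.008, 0.421], [-0.359, -0.565, 0.743, 0.107], [0.408, 0.621, 0.67, -1.654], [0.0, 0.0, 0.0, 1.0]]
top 44.60950748078111 278.6515794856718 211.42935635928302 -0.013958434618765064 [[-0.023, -1.0, 0.012, -0.013], [0.995, -0.021, 0.101, -0.496], [-0.101, 0.014, 0.995, -1.311], [0.0, 0.0, 0.0, 1.0]]
wrist 61.79614805275194 281.62110427188725 210.04916485193905 -0.081880167641651 [[-0.001, 0.962, 0.274, 0.08], [1.0, 0.001, 0.0, 0.0], [0.0, 0.274, -0.962, -0.18], [0.0, 0.0, 0.0, 1.0]]
```

View pics/scene0.png

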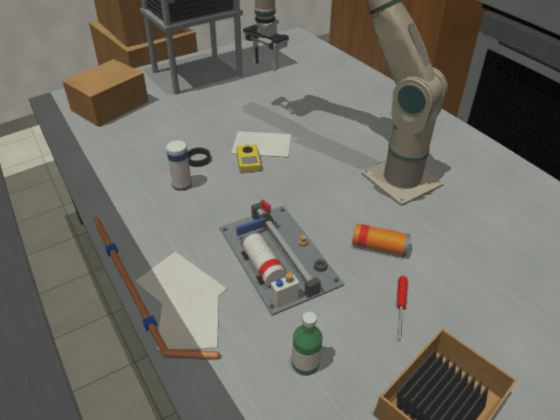

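View pics/top0.png

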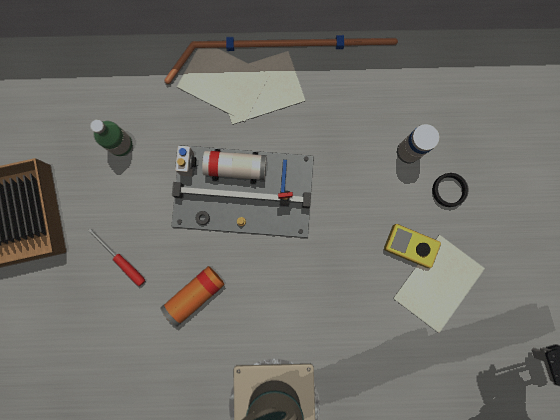

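View pics/wrist0.png

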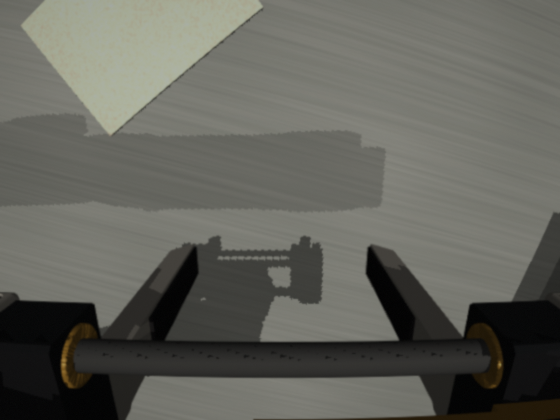

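Run:
```python
from h import *
t=load('top0'); s=load('scene0')
im=t['frame']; cr=im[130:250,160:325]; cv2.imwrite('pics/topcrop.png',cv2.resize(cr,None,fx=4.8,fy=4.8,interpolation=cv2.INTER_CUBIC)[:,:,::-1])
im=s['frame']; cr=im[180:320,210:350]; cv2.imwrite('pics/scenecrop.png',cv2.resize(cr,None,fx=4.2,fy=4.2,interpolation=cv2.INTER_CUBIC)[:,:,::-1])
def red(c,x0,x1,y0,y1):
    f=c['frame'].astype(int); m=((f[:,:,0]>90)&(f[:,:,1]<60)&(f[:,:,2]<60)).astype(np.uint8)
    k=np.zeros_like(m);k[y0:y1,x0:x1]=m[y0:y1,x0:x1];return k
for c,b,n in[(t,(270,300,180,205),'top'),(s,(255,275,195,218),'scene')]:
    m=red(c,*b); p=cv2.findNonZero(m); print(n,len(p),p.mean((0,1)),cv2.minAreaRect(p))
```

```text
top 37 [285.43243243 194.32432432] ((285.392333984375, 194.1384735107422), (3.5970072746276855, 13.147682189941406), 82.87498474121094)
scene 72 [265.36111111 206.77777778] ((265.5000305175781, 207.0000457763672), (13.435027122497559, 6.363960266113281), 45.0)
```

View pics/topcrop.png

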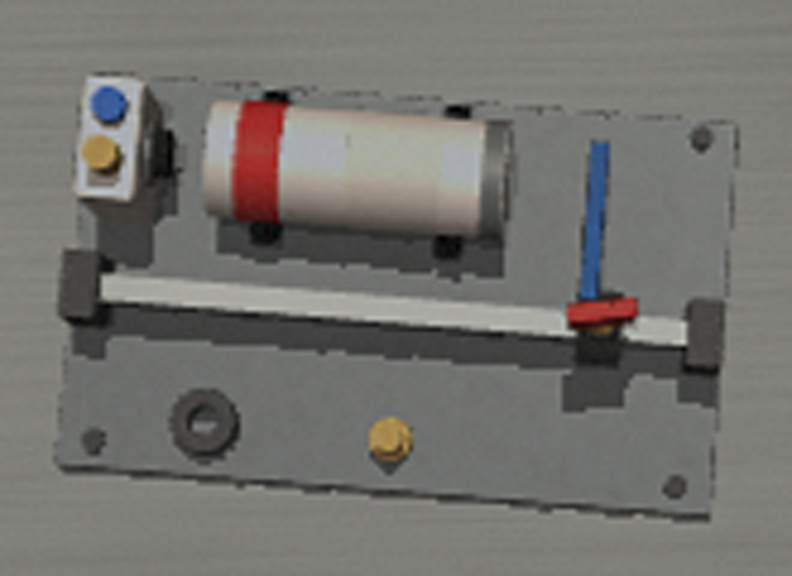

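View pics/scenecrop.png

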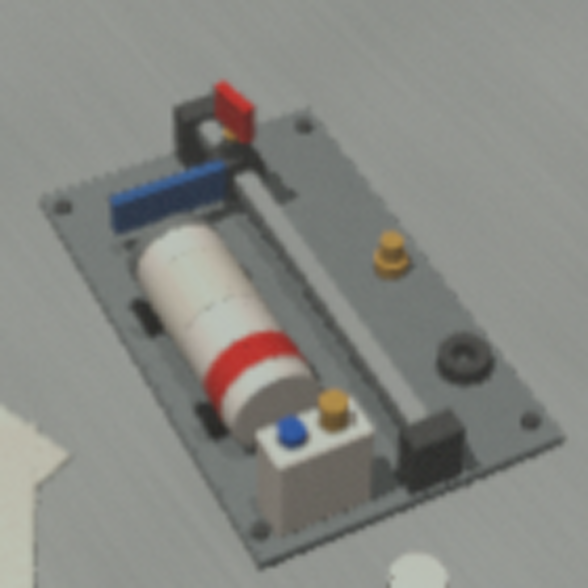

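Run:
```python
from h import *
t=load('top0'); s=load('scene0')
g=lambda u,v:((u+.5)/4.8-.5+160,(v+.5)/4.8-.5+130)
h=lambda u,v:((u+.5)/4.2-.5+210,(v+.5)/4.2-.5+180)
A=onz(t,*g(58,467),.01);B=onz(t,*g(709,519),.01);C=onz(t,*g(739,121),.01)
print(A,B,C,np.linalg.norm(A-B),np.linalg.norm(C-B))
y=(A-B)/np.linalg.norm(A-B); x=(C-B)/np.linalg.norm(C-B); print(np.degrees(np.arctan2(-y[0],y[1])),np.degrees(np.arctan2(x[1],x[0])))
print('ctr',(A+C)/2)
S=[onz(s,*h(*p),.01) for p in[(565,437),(308,108),(40,203),(262,568)]]
print(np.round(S,4),'ctr',(S[0]+S[2])/2,(S[1]+S[3])/2)
print('wing top',onz(t,285.4,194.2,.11), 'scene',onz(s,265.4,206.8,.096))
# rays intersection
o1,d1=ray(t,285.4,194.2);o2,d2=ray(s,265.4,206.8)
k=np.linalg.lstsq(np.c_[d1,-d2],o2-o1,rcond=None)[0];print(o1+k[0]*d1,o2+k[1]*d2)
th=np.arctan2(-y[0],y[1]);ct=(A+C)/2;R=np.array([[np.cos(th),-np.sin(th)],[np.sin(th),np.cos(th)]])
for n,p in dict(sealcorner=(30,123,46),filtend=(30,23-80,46),ringside=(-45,-172,57),p2=(-45,172,57)).items():
    w=np.r_[ct[:2]+R@(np.array(p[:2])/1000),p[2]/1000]; u=proj(t,w); print(n,w,u,((u-[160,130])*4.8))
for nm,p,z in[('Lpost',(80,283),.057),('Rpost',(705,334),.057),('wing',(603,312),.112),('spare',(420,140),.16)]:
    q=onz(t,*(g(*p)),z)[:2]; print(nm,q,R.T@(q-ct[:2])*1000)
```

```text
[0.46210851 0.2577995  0.01      ] [ 0.42578422 -0.09784865  0.01      ] [ 0.64695199 -0.12088314  0.01      ] 0.3574983299841815 0.22236405105335766
-5.831708574198418 -5.945883758521984
ctr [0.55453025 0.06845818 0.01      ]
[[ 0.4625  0.2612  0.01  ]
 [ 0.4271 -0.096   0.01  ]
 [ 0.6469 -0.113   0.01  ]
 [ 0.6816  0.2421  0.01  ]] ctr [0.55473407 0.07410079 0.01      ] [0.5543662  0.07303841 0.01      ]
wing top [ 0.5288473  -0.04019925  0.11      ] scene [ 0.52791186 -0.03704839  0.096     ]
[ 0.53079753 -0.04060796  0.09557872] [ 0.52735375 -0.03797607  0.09503842]
sealcorner [0.59687263 0.1877734  0.046     ] [196.00732969 173.3091506 ] [172.83518252 207.88392288]
filtend [0.5785834  0.00870497 0.046     ] [265.41173193 178.86368499] [505.97631324 234.54568797]
ringside [ 0.49228676 -0.09807935  0.057     ] [307.90910688 210.73310704] [709.96371301 387.51891381]
p2 [0.52723952 0.24414033 0.057     ] [173.39939294 199.97586601] [ 64.31708613 335.88415684]
Lpost [0.55646653 0.23676054] [-15.1744132  167.62807392]
Rpost [ 0.52202112 -0.09527052] [ -15.70492585 -166.18449793]
wing [ 0.52758778 -0.03970017] [ -15.8133988  -110.33612561]
spare [0.60865264 0.04990494] [ 55.72742395 -12.95801176]
```

```bash
cat >> h.py <<'E'
def plan(P,yaw,n=5,f=.9):
    "rows from the current pose to P, yaw (deg), assuming each row is reached"
    s=observe(); p=s['eef_pos'].copy(); y=s['orientation'][2]
    print('now',np.round(p,4),np.round(s['orientation'],3),'F',np.round(s['wrist_force'],2),'T',np.round(s['ft_torque'],3),'op',round(float(s['opening']),4),'t',s['time'],'j',np.round(s['joint_pos'],2))
    for i in range(n):
        R=np.array([[np.cos(y),np.sin(y),0],[np.sin(y),-np.cos(y),0],[0,0,-1]])
        e=np.array(P)-p; e*=min(1,.0625*f/max(1e-9,np.linalg.norm(e)))
        d=np.clip(np.radians(yaw)-y,-np.radians(10.2),np.radians(10.2))
        print(np.round(R.T@e*100,2),'spin',round(float(-np.degrees(d)),1)); p=p+e; y=y+d
E
python3 - <<'E'
from h import *
plan([.528,-.04,.21],97,12)
s=load('scene0')
for z in(0,.15):print(onz(s,175,85,z),onz(s,240,75,z))
E
```

```text
now [ 0.1657 -0.6281  0.2048] [-3.14  -0.     0.258] F [ 0.19 -0.43 -0.56] T [ 0.012  0.025 -0.001] op 0.0943 t 0.15 j [ 1.25  0.63  0.04  1.52 -0.03  1.   -0.02]
[ 4.07 -3.88 -0.04] spin -10.2
[ 4.7  -3.1  -0.04] spin -10.2
[ 5.17 -2.21 -0.04] spin -10.2
[ 5.48 -1.26 -0.04] spin -10.2
[ 5.62 -0.27 -0.04] spin -10.2
[ 5.58  0.73 -0.04] spin -10.2
[ 5.36  1.7  -0.04] spin -10.2
[ 4.98  2.62 -0.04] spin -10.2
[ 4.43  3.46 -0.04] spin -0.6
[ 4.39  3.51 -0.04] spin -0.0
[ 4.39  3.51 -0.04] spin -0.0
[ 4.39  3.51 -0.04] spin -0.0
[ 0.38215409 -1.06331399  0.        ] [ 0.08436463 -0.98797935  0.        ]
[ 0.48240003 -0.78188246  0.15      ] [ 0.22821763 -0.71757952  0.15      ]
```

>>> jog_arm:
  moves:
    - {"slide":[4.0,-3.9,-0.5],"spin":-10}
    - {"slide":[4.7,-3.1,-0.5],"spin":-10}
    - {"slide":[5.1,-2.2,0],"spin":-10}
    - {"slide":[5.4,-1.3,0],"spin":-10}
    - {"slide":[5.6,-0.3,0],"spin":-10}
  grip: 4

```text
time: 0.78
eef_pos: [0.3107, -0.386, 0.213]
orientation: [-3.139, 0.001, 1.15]
wrist_force: [1.3, 0.5, -0.0]
opening: 0.0473
```

```bash
python3 -c "
from h import *
plan([.528,-.04,.21],97,9)"
```

```text
now [ 0.3107 -0.386   0.213 ] [-3.139e+00  1.000e-03  1.150e+00] F [ 1.3   0.47 -0.05] T [-0.069 -0.092 -0.038] op 0.0473 t 0.775 j [ 1.    0.41 -0.23  1.92  0.12  0.83  0.28]
[5.57 0.78 0.04] spin -10.2
[5.34 1.76 0.04] spin -10.2
[4.95 2.68 0.04] spin -10.2
[4.39 3.51 0.04] spin -0.5
[4.36 3.55 0.04] spin -0.0
[4.36 3.55 0.04] spin -0.0
[4.36 3.55 0.04] spin -0.0
[1.15 0.93 0.01] spin -0.0
[0. 0. 0.] spin -0.0
```

>>> jog_arm:
  moves:
    - {"slide":[5.6,0.8,0],"spin":-10}
    - {"slide":[5.3,1.8,0],"spin":-10}
    - {"slide":[5.0,2.7,0],"spin":-10}
    - {"slide":[4.4,3.5,0],"spin":0}
    - {"slide":[4.4,3.5,0],"spin":0}

```text
time: 1.4
eef_pos: [0.4634, -0.1393, 0.2128]
orientation: [-3.14, 0.001, 1.691]
wrist_force: [0.5, -0.0, -0.2]
opening: 0.0399
```

```bash
python3 -c "
from h import *
plan([.528,-.04,.21],97,5)"
```

```text
now [ 0.4634 -0.1393  0.2128] [-3.140e+00  1.000e-03  1.691e+00] F [ 0.52 -0.05 -0.23] T [-0.058 -0.092  0.043] op 0.0399 t 1.4 j [ 0.53  0.41 -0.42  1.95  0.22  0.83  0.12]
[4.31 3.61 0.13] spin -0.1
[4.3  3.62 0.13] spin -0.0
[0.46 0.39 0.01] spin -0.0
[0. 0. 0.] spin -0.0
[0. 0. 0.] spin -0.0
```

>>> jog_arm:
  moves:
    - {"slide":[4.3,3.6,0],"spin":0}
    - {"slide":[4.3,3.6,0],"spin":0}
    - {"slide":[1,0.8,0],"spin":0}
    - {"slide":[0,0,0],"spin":0}

```text
time: 1.9
eef_pos: [0.534, -0.0268, 0.212]
orientation: [-3.14, -0.0, 1.698]
wrist_force: [-0.5, -1.3, -0.3]
opening: 0.0399
```

```bash
cat >> h.py <<'E'
def wrist(n):
    s=observe(); c=read_camera('wrist'); 
    from scipy.spatial.transform import Rotation as Ro
    T=np.eye(4);T[:3,:3]=Ro.from_euler('xyz',s['orientation']).as_matrix();T[:3,3]=s['eef_pos']
    c['T']=T@c['tool_from_camera']; save(n,c); return c
E
python3 -c "
from h import *
plan([.528,-.04,.21],97,3); wrist('w1')"
```

```text
now [ 0.534  -0.0268  0.212 ] [-3.14  -0.     1.698] F [-0.49 -1.3  -0.31] T [-0.014 -0.104 -0.019] op 0.0399 t 1.9 j [ 0.28  0.48 -0.42  1.82  0.24  0.89 -0.12]
[-1.24 -0.77  0.2 ] spin 0.3
[0. 0. 0.] spin -0.0
[0. 0. 0.] spin -0.0
```

View pics/w1.png

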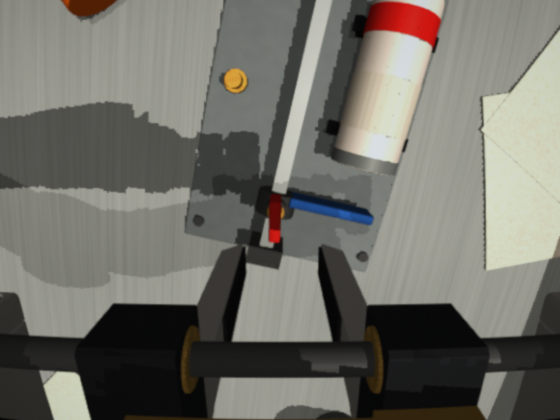

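Run:
```python
from h import *
c=load('w1'); f=c['frame'].astype(int)
m=((f[:,:,0]>70)&(f[:,:,1]<60)&(f[:,:,2]<60)).astype(np.uint8); m[:180]=0;m[260:]=0
p=cv2.findNonZero(m).reshape(-1,2); 
print(len(p),p.min(0),p.max(0),[ (y,p[p[:,1]==y,0].min(),p[p[:,1]==y,0].max()) for y in range(p[:,1].min(),p[:,1].max()+1,3)])
cr=f[150:280,200:400].astype(np.uint8); cv2.imwrite('pics/w1c.png',cv2.resize(cr,None,fx=4,fy=4,interpolation=cv2.INTER_CUBIC)[:,:,::-1])
```

```text
481 [268 202] [281 243] [(202, np.int32(271), np.int32(279)), (205, np.int32(270), np.int32(280)), (208, np.int32(269), np.int32(281)), (211, np.int32(268), np.int32(280)), (214, np.int32(268), np.int32(280)), (217, np.int32(268), np.int32(280)), (220, np.int32(269), np.int32(280)), (223, np.int32(269), np.int32(280)), (226, np.int32(269), np.int32(280)), (229, np.int32(269), np.int32(280)), (232, np.int32(269), np.int32(279)), (235, np.int32(269), np.int32(279)), (238, np.int32(269), np.int32(280)), (241, np.int32(270), np.int32(279))]
```

View pics/w1c.png

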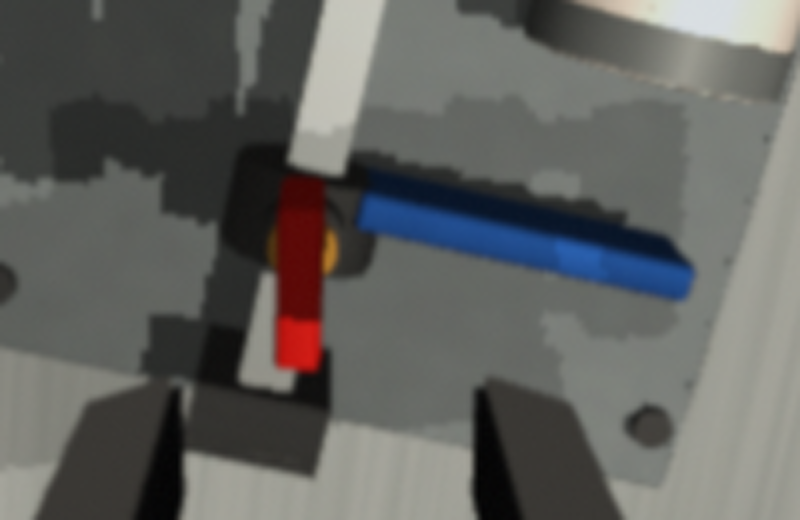

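Run:
```python
from h import *
c=load('w1');T=c['T']; print(T[:3,3])
# near (-y) end of top face corners, and the top axis edges
g=lambda u,v:((u+.5)/4-.5+200,(v+.5)/4-.5+150)
for n,uv in dict(nl=(276,366),nr=(319,371),fl=(279,205),fr=(325,205),el=(282,180),er=(324,180)).items():
    for z in(.112,.080): print(n,z,np.round(onz(c,*g(*uv),z,T),4))
# rod top z=.049 left/right edges
for n,uv in dict(rl=(291,160),rr=(346,172),).items(): print(n,onz(c,*g(*uv),.049,T))
for n,uv in dict(rl=(322,2),rr=(331,2)).items(): print(n,onz(c,*uv,.049,T))
W=np.array([.5285,-.0395])
for th in (2,):
  a=np.radians(th);ex=np.array([np.cos(a),np.sin(a)]);ey=np.array([-np.sin(a),np.cos(a)])
  for sx in(-5,5):
    for sy in(-18,18):
      for z in(.112,.08):
        w=np.r_[W+(sx*ex+sy*ey)/1000,z]; u=proj(c,w,T); print(sx,sy,z,np.round((u-[200,150]+.5)*4-.5))
```

```text
[0.52421323 0.05225365 0.39192956]
nl 0.112 [ 0.5261 -0.0553  0.112 ]
nl 0.08 [ 0.5263 -0.0676  0.08  ]
nr 0.112 [ 0.5353 -0.0553  0.112 ]
nr 0.08 [ 0.5366 -0.0676  0.08  ]
fl 0.112 [ 0.5227 -0.0201  0.112 ]
fl 0.08 [ 0.5225 -0.0284  0.08  ]
fr 0.112 [ 0.532  -0.0189  0.112 ]
fr 0.08 [ 0.5329 -0.0271  0.08  ]
el 0.112 [ 0.5227 -0.0148  0.112 ]
el 0.08 [ 0.5225 -0.0225  0.08  ]
er 0.112 [ 0.5312 -0.0137  0.112 ]
er 0.08 [ 0.532  -0.0213  0.08  ]
rl [ 0.52392969 -0.02451424  0.049     ]
rr [ 0.53796281 -0.02583064  0.049     ]
rl [0.54726803 0.15190323 0.049     ]
rr [0.55525675 0.15301635 0.049     ]
-5 -18 0.112 [265. 375.]
-5 -18 0.08 [272. 326.]
-5 18 0.112 [279. 212.]
-5 18 0.08 [284. 177.]
5 -18 0.112 [312. 379.]
5 -18 0.08 [314. 329.]
5 18 0.112 [327. 217.]
5 18 0.08 [328. 181.]
```

```bash
python3 -c "
from h import *
plan([.5285,-.038,.081],95.6,4)"
```

```text
now [ 0.5337 -0.0273  0.212 ] [-3.14  -0.     1.697] F [-0.28  0.28  0.09] T [ 0.023 -0.079 -0.021] op 0.04 t 1.95 j [ 0.28  0.48 -0.42  1.82  0.24  0.89 -0.12]
[-0.43 -0.28  5.6 ] spin 1.6
[-0.43 -0.27  5.6 ] spin -0.0
[-0.15 -0.09  1.9 ] spin -0.0
[0. 0. 0.] spin -0.0
```

>>> jog_arm:
  moves:
    - {"slide":[-1.0,-0.7,0],"spin":1.6}
    - {"slide":[0,0,5.5],"spin":0}
    - {"slide":[0,0,5.0],"spin":0}
    - {"slide":[0,0,1.5],"spin":0}
    - {"slide":[0,0,0],"spin":0}

```text
time: 2.58
eef_pos: [0.5236, -0.0531, 0.0902]
orientation: [-3.139, 0.007, 1.647]
wrist_force: [0.2, -0.1, 0.2]
opening: 0.0399
```

```bash
python3 -c "
from h import *
plan([.5285,-.038,.080],95.6,2); wrist('w2')"
```

```text
now [ 0.5236 -0.0531  0.0902] [-3.139  0.007  1.647] F [ 0.21 -0.1   0.22] T [-0.043 -0.132 -0.035] op 0.0399 t 2.575 j [ 0.26  0.64 -0.32  1.96  0.35  0.6  -0.22]
[1.47 0.6  1.02] spin -1.3
[0. 0. 0.] spin -0.0
```

View pics/w2.png

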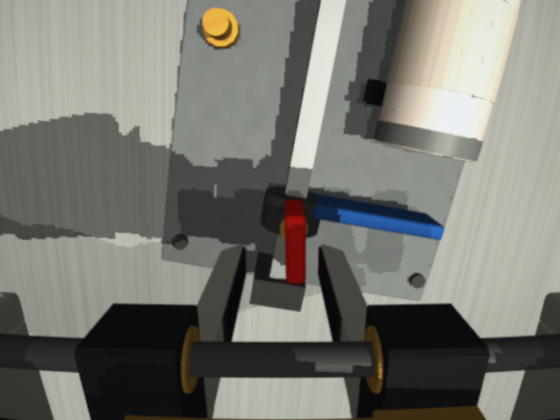

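Run:
```python
from h import *
c=load('w2'); f=c['frame'].astype(int)
cr=f[180:300,230:350].astype(np.uint8); cv2.imwrite('pics/w2c.png',cv2.resize(cr,None,fx=5,fy=5,interpolation=cv2.INTER_CUBIC)[:,:,::-1])
```

```text
(no output)
```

View pics/w2c.png

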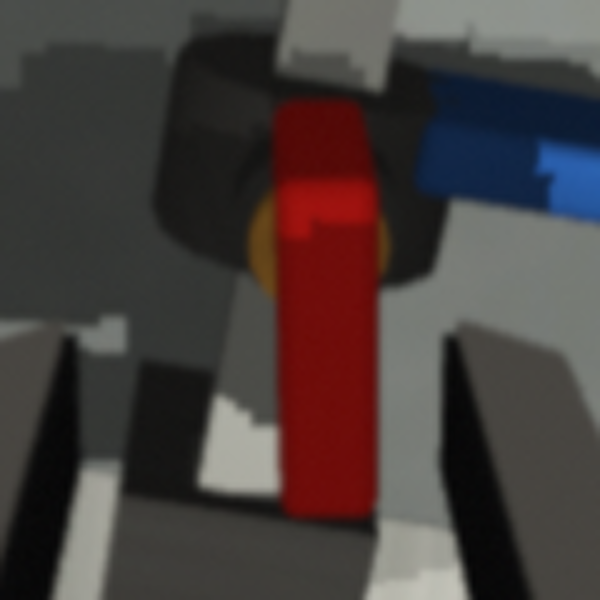

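Run:
```python
from h import *
c=load('w2');T=c['T']
g=lambda u,v:((u+.5)/5-.5+230,(v+.5)/5-.5+180)
P={n:onz(c,*g(*uv),.112,T) for n,uv in dict(fl=(277,180),fr=(377,180),nl=(283,517),nr=(377,517)).items()}
print({k:np.round(v,4) for k,v in P.items()}); print(sum(P.values())/4)
d=P['fl']+P['fr']-P['nl']-P['nr'];print(np.linalg.norm(d)/2,np.degrees(np.arctan2(-d[0],d[1])))
plan((sum(P.values())/4)[:2].tolist()+[.080],90+np.degrees(np.arctan2(-d[0],d[1])),2)
```

```text
{'fl': array([ 0.5227, -0.0208,  0.112 ]), 'fr': array([ 0.532 , -0.0201,  0.112 ]), 'nl': array([ 0.526 , -0.0559,  0.112 ]), 'nr': array([ 0.5354, -0.0552,  0.112 ])}
[ 0.52903396 -0.03800243  0.112     ]
0.03527012950650923 5.4341016699522475
now [ 0.524  -0.0532  0.0908] [-3.14   0.008  1.646] F [-0.56 -0.21 -0.16] T [-0.063 -0.039  0.001] op 0.0401 t 2.625 j [ 0.26  0.64 -0.32  1.96  0.35  0.6  -0.22]
[1.48 0.62 1.08] spin -1.1
[0. 0. 0.] spin -0.0
```

>>> jog_arm:
  moves:
    - {"slide":[1.4,0.6,0.3],"spin":-1.1}
    - {"slide":[0,0,0.5],"spin":0}
    - {"slide":[0,0,0],"spin":0}

```text
time: 3.0
eef_pos: [0.5308, -0.0389, 0.0847]
orientation: [3.139, 0.008, 1.665]
wrist_force: [0.2, -0.7, -0.5]
opening: 0.0401
```

```bash
python3 -c "
from h import *
plan([.529,-.038,.080],95.4,2)"
```

```text
now [ 0.5308 -0.0389  0.0847] [3.139 0.008 1.665] F [ 0.21 -0.65 -0.51] T [-0.023 -0.053  0.001] op 0.0401 t 3.0 j [ 0.22  0.65 -0.32  1.95  0.36  0.59 -0.24]
[ 0.1  -0.17  0.47] spin -0.0
[0. 0. 0.] spin -0.0
```

>>> jog_arm:
  moves:
    - {"slide":[0.1,-0.2,0.4],"spin":0}
    - {"slide":[0,0,0],"spin":0}

```text
time: 3.25
eef_pos: [0.5288, -0.038, 0.0809]
orientation: [3.138, 0.009, 1.665]
wrist_force: [-0.4, -0.7, -0.1]
opening: 0.04
```

>>> jog_arm:
  moves:
    - {"slide":[0,0,0],"spin":0}
    - {"slide":[0,0,0],"spin":0}
    - {"slide":[0,0,0],"spin":0}
  grip: 0
  newtons: 40

```text
time: 3.62
eef_pos: [0.5288, -0.0382, 0.0809]
orientation: [3.138, 0.009, 1.665]
wrist_force: [-0.6, -0.2, -0.2]
opening: 0.0134
```

```bash
python3 -c "
from h import *
plan([.529,-.038,.080],95.4,1)"
```

```text
now [ 0.5288 -0.0382  0.0809] [3.138 0.009 1.665] F [-0.57 -0.22 -0.23] T [-0.049 -0.095  0.005] op 0.0134 t 3.625 j [ 0.22  0.65 -0.31  1.96  0.37  0.58 -0.25]
[0.02 0.02 0.09] spin -0.0
```

Not quite closed yet; continue, then start turning CCW (negative spin).

>>> jog_arm:
  moves:
    - {"slide":[0,0,0],"spin":0}
    - {"slide":[0,0,0],"spin":0}

```text
time: 3.88
eef_pos: [0.5292, -0.0382, 0.081]
orientation: [3.138, 0.009, 1.665]
wrist_force: [0.7, 0.4, -0.2]
opening: 0.0097
```

>>> jog_arm:
  moves:
    - {"slide":[0,0,0],"spin":-8}
    - {"slide":[0,0,0],"spin":-8}

```text
time: 4.12
eef_pos: [0.5292, -0.0382, 0.081]
orientation: [3.14, 0.01, 1.952]
wrist_force: [0.4, -0.4, -1.2]
opening: 0.0096
```

```bash
python3 -c "
from h import *
plan([.529,-.038,.080],95.4,1)"
```

```text
now [ 0.5292 -0.0382  0.081 ] [3.14  0.01  1.952] F [ 0.4  -0.4  -1.18] T [ 0.05  -0.118 -0.042] op 0.0096 t 4.125 j [ 0.27  0.66 -0.39  1.96  0.45  0.6  -0.04]
[ 0.02 -0.01  0.1 ] spin 10.2
```

>>> jog_arm:
  moves:
    - {"slide":[0,0,0],"spin":-9}
    - {"slide":[0,0,0],"spin":-9}
    - {"slide":[0,0,0],"spin":-9}
    - {"slide":[0,0,0],"spin":-9}

```text
time: 4.62
eef_pos: [0.5293, -0.0381, 0.0809]
orientation: [-3.137, 0.009, 2.599]
wrist_force: [-1.1, 0.6, -1.1]
opening: 0.0097
```

>>> jog_arm:
  moves:
    - {"slide":[0,0,0],"spin":-9}
    - {"slide":[0,0,0],"spin":-9}
    - {"slide":[0,0,0],"spin":0}

```text
time: 5.0
eef_pos: [0.5293, -0.0382, 0.0809]
orientation: [-3.136, 0.007, 2.921]
wrist_force: [-1.0, -0.6, 0.5]
opening: 0.0098
```

```bash
python3 -c "
from h import *
plan([.529,-.038,.080],95.4,1);wrist('w3')"
```

```text
now [ 0.5293 -0.0382  0.0809] [-3.136  0.007  2.921] F [-0.98 -0.63  0.53] T [ 0.323 -0.258  0.075] op 0.0098 t 5.0 j [ 0.44  0.72 -0.66  1.96  0.7   0.7   0.7 ]
[0.03 0.01 0.09] spin 10.2
```

View pics/w3.png

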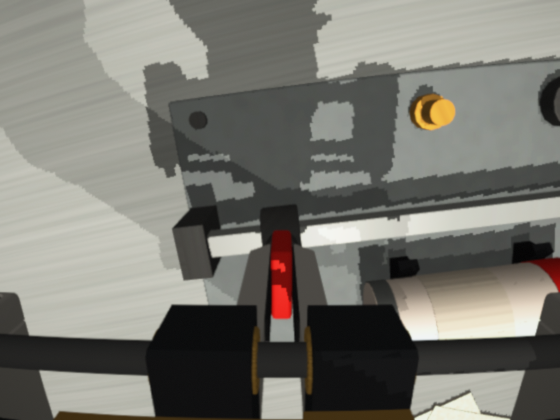

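>>> jog_arm:
  moves:
    - {"slide":[0.06,0.5,0],"spin":0}
    - {"slide":[0.12,1.0,0],"spin":0}
    - {"slide":[0.12,1.0,0],"spin":0}

```text
time: 5.42
eef_pos: [0.5318, -0.0133, 0.0809]
orientation: [-3.133, 0.007, 2.914]
wrist_force: [0.3, -1.8, 1.7]
opening: 0.0095
```

```bash
cat >> h.py <<'E'
U=np.array([.1016,.9948,0]);P0=np.array([.5293,-.0382,.0809])
def st():
    s=observe(); d=s['eef_pos']-P0; y=s['orientation'][2]; F=s['wrist_force']
    V=np.array([U[1],-U[0],0])
    R=np.array([[np.cos(y),np.sin(y),0],[np.sin(y),-np.cos(y),0],[0,0,-1]])
    print('t',round(float(s['time']),2),'along %.2f across %.2f dz %.2f mm'%(d@U*1e3,d@V*1e3,d[2]*1e3),'F along %.2f across %.2f z %.2f'%(F@U,F@V,F[2]),'q %.3f'%(y-np.pi/2+.102),'Tz %.3f'%s['ft_torque'][2],'op %.4f'%s['opening'],'U in tool',np.round(R.T@U,3),'j',np.round(s['joint_pos'],2), 'eff',np.round(s['effort'],1))
E
python3 -c "
from h import *
st()"
```

```text
t 5.42 along 24.98 across -0.08 dz -0.02 mm F along -1.72 across 0.44 z 1.66 q 1.445 Tz 0.054 op 0.0095 U in tool [0.125 0.992 0.   ] j [ 0.39  0.72 -0.65  1.95  0.69  0.7   0.65] eff [  0.5 -47.4  -7.8 -11.1  -0.   -0.    0.1]
```

>>> jog_arm:
  moves:
    - {"slide":[0.06,0.5,0],"spin":0}
    - {"slide":[0.06,0.5,0],"spin":0}

```text
time: 5.68
eef_pos: [0.533, -0.001, 0.0809]
orientation: [-3.134, 0.007, 2.916]
wrist_force: [-0.5, -1.8, 1.7]
opening: 0.0098
```

>>> jog_arm:
  moves:
    - {"slide":[0.05,0.4,0],"spin":0}
    - {"slide":[0.05,0.4,0],"spin":0}

```text
time: 5.92
eef_pos: [0.5338, 0.0072, 0.0809]
orientation: [-3.133, 0.007, 2.916]
wrist_force: [0.0, -3.4, 3.0]
opening: 0.0093
```

>>> jog_arm:
  moves:
    - {"slide":[0.05,0.4,0],"spin":0}

```text
time: 6.05
eef_pos: [0.5342, 0.0106, 0.0809]
orientation: [-3.132, 0.007, 2.915]
wrist_force: [-1.3, -3.0, 3.4]
opening: 0.0099
```

```bash
python3 -c "
from h import *
st()"
```

```text
t 6.05 along 49.01 across -0.09 dz -0.03 mm F along -3.11 across -0.98 z 3.43 q 1.446 Tz 0.062 op 0.0099 U in tool [0.125 0.992 0.   ] j [ 0.34  0.72 -0.65  1.95  0.69  0.7   0.61] eff [ -1.5 -46.6  -8.7 -11.1  -0.3  -0.5   0. ]
```

>>> jog_arm:
  moves:
    - {"slide":[0.03,0.2,0],"spin":0}

```text
time: 6.18
eef_pos: [0.5343, 0.0126, 0.0809]
orientation: [-3.132, 0.007, 2.915]
wrist_force: [-0.1, -2.8, 2.3]
opening: 0.01
```

>>> jog_arm:
  moves:
    - {"slide":[0.03,0.2,0],"spin":0}

```text
time: 6.3
eef_pos: [0.5346, 0.0142, 0.0809]
orientation: [-3.131, 0.007, 2.914]
wrist_force: [-0.7, -2.2, 3.1]
opening: 0.0099
```

>>> jog_arm:
  moves:
    - {"slide":[0.03,0.2,0],"spin":0}

```text
time: 6.42
eef_pos: [0.5347, 0.0162, 0.0809]
orientation: [-3.131, 0.007, 2.914]
wrist_force: [-0.5, -2.7, 3.1]
opening: 0.0097
```

```bash
python3 -c "
from h import *
st()"
```

```text
t 6.42 along 54.67 across -0.12 dz -0.02 mm F along -2.77 across -0.25 z 3.10 q 1.445 Tz 0.102 op 0.0097 U in tool [0.125 0.992 0.   ] j [ 0.33  0.72 -0.65  1.94  0.69  0.7   0.6 ] eff [ -1.3 -46.8  -8.4 -11.1  -0.2  -0.4  -0. ]
```

>>> jog_arm:
  moves:
    - {"slide":[0.02,0.15,0],"spin":0}

```text
time: 6.55
eef_pos: [0.5349, 0.0177, 0.0809]
orientation: [-3.131, 0.007, 2.914]
wrist_force: [-1.3, -3.4, 2.2]
opening: 0.0091
```

>>> jog_arm:
  moves:
    - {"slide":[0.02,0.15,0],"spin":0}

```text
time: 6.68
eef_pos: [0.5351, 0.0193, 0.0809]
orientation: [-3.131, 0.007, 2.914]
wrist_force: [0.0, -2.8, 2.7]
opening: 0.0093
```

>>> jog_arm:
  moves:
    - {"slide":[0.02,0.15,0],"spin":0}

```text
time: 6.8
eef_pos: [0.5352, 0.0209, 0.0809]
orientation: [-3.131, 0.007, 2.914]
wrist_force: [-1.3, -3.0, 2.6]
opening: 0.0098
```

>>> jog_arm:
  moves:
    - {"slide":[0.02,0.15,0],"spin":0}

```text
time: 6.92
eef_pos: [0.5354, 0.0226, 0.0809]
orientation: [-3.131, 0.007, 2.914]
wrist_force: [-1.1, -4.3, 4.0]
opening: 0.0093
```

```bash
python3 -c "
from h import *
st()"
```

```text
t 6.92 along 61.09 across -0.11 dz -0.00 mm F along -4.42 across -0.64 z 4.03 q 1.445 Tz 0.053 op 0.0093 U in tool [0.126 0.992 0.   ] j [ 0.31  0.72 -0.65  1.94  0.69  0.71  0.58] eff [ -1.3 -46.8  -8.4 -11.1  -0.2  -0.4  -0. ]
```

>>> jog_arm:
  moves:
    - {"slide":[0.01,0.08,0],"spin":0}

```text
time: 7.05
eef_pos: [0.5355, 0.0236, 0.0809]
orientation: [-3.131, 0.007, 2.914]
wrist_force: [-1.2, -2.8, 3.2]
opening: 0.0096
```

>>> jog_arm:
  moves:
    - {"slide":[0.01,0.05,0],"spin":0}

```text
time: 7.18
eef_pos: [0.5355, 0.0241, 0.0809]
orientation: [-3.131, 0.007, 2.914]
wrist_force: [-1.4, -4.1, 3.8]
opening: 0.0101
```

```bash
python3 -c "
from h import *
st()"
```

```text
t 7.17 along 62.64 across -0.14 dz -0.02 mm F along -4.20 across -1.01 z 3.82 q 1.445 Tz 0.030 op 0.0101 U in tool [0.125 0.992 0.   ] j [ 0.31  0.72 -0.65  1.94  0.69  0.71  0.58] eff [ -1.5 -46.8  -8.4 -11.   -0.2  -0.3  -0. ]
```

>>> jog_arm:
  moves:
    - {"slide":[0.01,0.1,0],"spin":0}

```text
time: 7.3
eef_pos: [0.5356, 0.0251, 0.0809]
orientation: [-3.131, 0.007, 2.914]
wrist_force: [-1.1, -3.3, 3.6]
opening: 0.0098
```

>>> jog_arm:
  moves:
    - {"slide":[0.01,0.1,0],"spin":0}

```text
time: 7.42
eef_pos: [0.5357, 0.0262, 0.0809]
orientation: [-3.131, 0.007, 2.914]
wrist_force: [-1.8, -2.9, 3.8]
opening: 0.0096
```

```bash
python3 -c "
from h import *
st()"
```

```text
t 7.42 along 64.68 across -0.14 dz -0.04 mm F along -3.10 across -1.45 z 3.81 q 1.445 Tz 0.104 op 0.0096 U in tool [0.126 0.992 0.   ] j [ 0.31  0.72 -0.65  1.94  0.69  0.71  0.58] eff [ -1.3 -46.8  -8.3 -11.1  -0.2  -0.4  -0. ]
```

>>> jog_arm:
  moves:
    - {"slide":[0.01,0.1,0],"spin":0}

```text
time: 7.55
eef_pos: [0.5358, 0.0272, 0.0809]
orientation: [-3.131, 0.007, 2.914]
wrist_force: [-1.2, -3.2, 3.3]
opening: 0.0097
```

>>> jog_arm:
  moves:
    - {"slide":[0.01,0.1,0],"spin":0}

```text
time: 7.68
eef_pos: [0.5358, 0.0276, 0.0808]
orientation: [-3.13, 0.007, 2.914]
wrist_force: [-0.9, -4.0, 4.5]
opening: 0.01
```

```bash
python3 -c "
from h import *
st()"
```

```text
t 7.67 along 66.12 across -0.18 dz -0.06 mm F along -4.07 across -0.51 z 4.48 q 1.445 Tz 0.050 op 0.0100 U in tool [0.126 0.992 0.   ] j [ 0.3   0.73 -0.65  1.94  0.69  0.71  0.58] eff [ -2.5 -46.1  -9.4 -11.1  -0.5  -0.9  -0. ]
```

>>> jog_arm:
  moves:
    - {"slide":[0.01,0.1,0],"spin":0}

```text
time: 7.8
eef_pos: [0.5359, 0.0277, 0.0808]
orientation: [-3.128, 0.007, 2.913]
wrist_force: [-1.7, -5.1, 4.9]
opening: 0.0098
```

```bash
python3 -c "
from h import *
st()"
```

```text
t 7.8 along 66.21 across -0.17 dz -0.05 mm F along -5.25 across -1.16 z 4.90 q 1.444 Tz 0.073 op 0.0098 U in tool [0.126 0.992 0.   ] j [ 0.3   0.73 -0.65  1.94  0.69  0.71  0.57] eff [ -2.7 -46.   -9.5 -11.2  -0.5  -1.   -0. ]
```

>>> jog_arm:
  moves:
    - {"slide":[0.01,0.1,0],"spin":0}

```text
time: 7.92
eef_pos: [0.5359, 0.0278, 0.0808]
orientation: [-3.127, 0.007, 2.913]
wrist_force: [-1.4, -5.9, 3.9]
opening: 0.0098
```

```bash
python3 -c "
from h import *
st()"
```

```text
t 7.92 along 66.28 across -0.18 dz -0.05 mm F along -5.98 across -0.82 z 3.88 q 1.444 Tz 0.042 op 0.0098 U in tool [0.127 0.992 0.   ] j [ 0.3   0.72 -0.64  1.94  0.69  0.71  0.57] eff [ -2.7 -46.   -9.4 -11.2  -0.5  -1.   -0. ]
```

>>> jog_arm:
  moves:
    - {"slide":[0.03,0.2,0],"spin":0}

```text
time: 8.05
eef_pos: [0.5359, 0.0282, 0.0809]
orientation: [-3.124, 0.007, 2.912]
wrist_force: [-1.9, -7.9, 4.8]
opening: 0.0096
```

```bash
python3 -c "
from h import *
st()"
```

```text
t 8.05 along 66.69 across -0.15 dz -0.05 mm F along -8.01 across -1.05 z 4.78 q 1.443 Tz 0.002 op 0.0096 U in tool [0.128 0.992 0.   ] j [ 0.3   0.72 -0.64  1.94  0.69  0.71  0.57] eff [ -3.5 -45.5 -10.2 -11.1  -0.8  -1.4  -0. ]
```

>>> jog_arm:
  moves:
    - {"slide":[0.03,0.2,0],"spin":0}

```text
time: 8.18
eef_pos: [0.5359, 0.0282, 0.0808]
orientation: [-3.121, 0.007, 2.91]
wrist_force: [-1.7, -7.3, 5.6]
opening: 0.0098
```

```bash
python3 -c "
from h import *
st()"
```

```text
t 8.18 along 66.71 across -0.16 dz -0.05 mm F along -7.40 across -1.00 z 5.61 q 1.441 Tz 0.082 op 0.0098 U in tool [0.129 0.992 0.   ] j [ 0.29  0.72 -0.64  1.94  0.69  0.71  0.57] eff [ -3.8 -45.4 -10.4 -11.1  -0.8  -1.4  -0. ]
```

>>> jog_arm:
  moves:
    - {"slide":[0.05,0.4,0],"spin":0}

```text
time: 8.3
eef_pos: [0.536, 0.029, 0.0808]
orientation: [-3.116, 0.007, 2.908]
wrist_force: [-1.7, -10.6, 7.3]
opening: 0.0101
```

```bash
python3 -c "
from h import *
st()"
```

```text
t 8.3 along 67.50 across -0.20 dz -0.10 mm F along -10.67 across -0.63 z 7.35 q 1.439 Tz 0.081 op 0.0101 U in tool [0.131 0.991 0.   ] j [ 0.28  0.72 -0.64  1.93  0.69  0.72  0.56] eff [ -5.2 -44.3 -11.8 -11.2  -1.2  -2.3   0. ]
```

>>> jog_arm:
  moves:
    - {"slide":[0.05,0.4,0],"spin":0}

```text
time: 8.43
eef_pos: [0.536, 0.0289, 0.0808]
orientation: [-3.11, 0.007, 2.906]
wrist_force: [-1.6, -10.9, 8.3]
opening: 0.0101
```

```bash
python3 -c "
from h import *
st()"
```

```text
t 8.43 along 67.45 across -0.20 dz -0.10 mm F along -10.99 across -0.44 z 8.30 q 1.437 Tz 0.063 op 0.0101 U in tool [0.134 0.991 0.   ] j [ 0.28  0.72 -0.63  1.93  0.69  0.72  0.55] eff [ -5.6 -44.1 -12.  -11.2  -1.3  -2.4  -0. ]
```

>>> jog_arm:
  moves:
    - {"slide":[0.08,0.57,-0.05],"spin":0}
    - {"slide":[0.08,0.57,-0.05],"spin":2}

```text
time: 8.68
eef_pos: [0.5359, 0.0295, 0.0809]
orientation: [-3.094, 0.008, 2.863]
wrist_force: [-1.0, -13.8, 1.9]
opening: 0.0103
```

```bash
python3 -c "
from h import *
st()"
```

```text
t 8.68 along 68.01 across -0.27 dz -0.05 mm F along -13.83 across 0.39 z 1.87 q 1.394 Tz 0.078 op 0.0103 U in tool [0.176 0.984 0.   ] j [ 0.25  0.72 -0.61  1.93  0.68  0.73  0.51] eff [ -6.7 -45.6 -13.8 -11.4  -1.7  -2.6   0.3]
```

>>> jog_arm:
  moves:
    - {"slide":[0.1,0.57,0],"spin":10}
    - {"slide":[0.2,0.55,0],"spin":10}

```text
time: 8.93
eef_pos: [0.536, 0.0294, 0.0807]
orientation: [-3.084, 0.031, 2.496]
wrist_force: [-2.9, -13.7, 9.5]
opening: 0.0102
```

```bash
python3 -c "
from h import *
st()"
```

```text
t 8.93 along 67.88 across -0.22 dz -0.16 mm F along -13.94 across -1.52 z 9.53 q 1.028 Tz 0.028 op 0.0102 U in tool [0.517 0.856 0.   ] j [ 0.18  0.7  -0.51  1.92  0.61  0.7   0.21] eff [ -5.4 -43.7 -12.5 -12.   -1.3  -2.7   1.2]
```

>>> jog_arm:
  moves:
    - {"slide":[0.33,0.54,0],"spin":10}

```text
time: 9.05
eef_pos: [0.536, 0.0292, 0.0807]
orientation: [-3.083, 0.046, 2.312]
wrist_force: [-2.2, -15.0, 8.2]
opening: 0.0104
```

```bash
python3 -c "
from h import *
st()"
```

```text
t 9.05 along 67.77 across -0.17 dz -0.18 mm F along -15.18 across -0.68 z 8.24 q 0.843 Tz 0.093 op 0.0104 U in tool [0.665 0.747 0.   ] j [ 0.14  0.69 -0.45  1.92  0.57  0.69  0.06] eff [ -6.  -44.5 -12.8 -12.   -1.7  -2.6   1.2]
```

>>> jog_arm:
  moves:
    - {"slide":[0.38,0.42,0],"spin":10}
    - {"slide":[0.44,0.36,0],"spin":10}

```text
time: 9.3
eef_pos: [0.536, 0.029, 0.0807]
orientation: [-3.094, 0.077, 1.945]
wrist_force: [-3.0, -12.1, 6.0]
opening: 0.0103
```

```bash
python3 -c "
from h import *
st()"
```

```text
t 9.3 along 67.50 across -0.11 dz -0.19 mm F along -12.39 across -1.78 z 5.99 q 0.476 Tz 0.044 op 0.0103 U in tool [0.889 0.458 0.   ] j [ 0.06  0.68 -0.34  1.92  0.48  0.67 -0.24] eff [ -4.7 -45.3 -10.5 -12.6  -1.5  -2.2   1.2]
```

```bash
cat >> h.py <<'E'
from scipy.spatial.transform import Rotation as Ro
def ga(p,o): 
    z=Ro.from_euler('xyz',o).as_matrix()[:,2]
    return (np.array(p)-.0188*z-(P0+[0,0,.0188]))@U*1e3, -z@U
def gs():
    s=observe(); print('grasp along %.2f tilt %.3f'%ga(s['eef_pos'],s['orientation']))
E
python3 - <<'E'
from h import *
for p,o in [((.5357,.0262,.0809),(-3.131,.007,2.914)),((.5358,.0276,.0808),(-3.130,.007,2.914)),((.5359,.0278,.0808),(-3.127,.007,2.913)),((.5359,.0282,.0808),(-3.121,.007,2.910)),((.536,.0289,.0808),(-3.11,.007,2.906)),((.5359,.0295,.0809),(-3.094,.008,2.863)),((.536,.0294,.0807),(-3.084,.031,2.496)),((.536,.0292,.0807),(-3.083,.046,2.312)),((.536,.029,.0807),(-3.094,.077,1.945))]:
    print(np.round(ga(p,o),3))
gs()
E
```

```text
[6.4929e+01 1.1000e-02]
[6.6351e+01 1.2000e-02]
[6.6616e+01 1.5000e-02]
[6.7126e+01 2.1000e-02]
[6.8038e+01 3.2000e-02]
[6.8925e+01 4.8000e-02]
[6.9156e+01 6.5000e-02]
[69.126  0.074]
[69.225  0.09 ]
grasp along 69.19 tilt 0.090
```

>>> jog_arm:
  moves:
    - {"slide":[0.4,0.2,0],"spin":10}
    - {"slide":[0.3,0.1,0],"spin":10}
    - {"slide":[0.2,0.0,0],"spin":6}

```text
time: 9.68
eef_pos: [0.5361, 0.0286, 0.0807]
orientation: [-3.133, 0.103, 1.468]
wrist_force: [-2.0, -5.0, 2.8]
opening: 0.0098
```

```bash
python3 -c "
from h import *
st();gs()"
```

```text
t 9.68 along 67.15 across -0.06 dz -0.24 mm F along -5.20 across -1.45 z 2.81 q -0.001 Tz 0.142 op 0.0098 U in tool [ 1.    -0.001  0.   ] j [-0.04  0.67 -0.2   1.92  0.37  0.64 -0.61] eff [ -1.7 -47.6  -4.7 -12.   -0.6  -0.4   0.5]
grasp along 69.09 tilt 0.103
```

>>> jog_arm:
  moves:
    - {"slide":[0,0,0],"spin":1.5}
    - {"slide":[0,0,0],"spin":0}

```text
time: 9.93
eef_pos: [0.536, 0.0285, 0.0807]
orientation: [-3.136, 0.104, 1.444]
wrist_force: [-0.9, -3.4, 3.2]
opening: 0.01
```

```bash
python3 -c "
from h import *
st();gs()"
```

```text
t 9.93 along 67.07 across -0.14 dz -0.23 mm F along -3.43 across -0.51 z 3.15 q -0.025 Tz 0.536 op 0.0100 U in tool [ 1.    -0.025  0.   ] j [-0.05  0.67 -0.19  1.92  0.36  0.64 -0.63] eff [ -1.4 -47.8  -2.7 -11.9  -0.7  -0.3  -0.5]
grasp along 69.03 tilt 0.104
```

>>> jog_arm:
  moves:
    - {"slide":[0,0,0],"spin":0}
    - {"slide":[0,0,0],"spin":0}
    - {"slide":[0,0,0],"spin":0}
    - {"slide":[0,0,0],"spin":0}
  grip: 4

```text
time: 10.42
eef_pos: [0.5361, 0.032, 0.0796]
orientation: [-3.136, 0.1, 1.446]
wrist_force: [0.8, -0.8, 0.3]
opening: 0.0394
```

>>> jog_arm:
  moves:
    - {"slide":[0,0,-1],"spin":0}
    - {"slide":[0,0,-3],"spin":0}
    - {"slide":[0,0,-5],"spin":0}
    - {"slide":[-1,0,-4],"spin":0}
    - {"slide":[0,0,0],"spin":0}

```text
time: 11.05
eef_pos: [0.5376, 0.036, 0.216]
orientation: [-3.136, 0.098, 1.446]
wrist_force: [0.1, -0.4, -0.6]
opening: 0.0404
```

```bash
python3 -c "
from h import *
st()
wrist('w4'); c=read_camera('top'); save('top4',c)
cv2.imwrite('pics/top4c.png',cv2.resize(c['frame'][130:250,160:325],None,fx=4.8,fy=4.8,interpolation=cv2.INTER_CUBIC)[:,:,::-1])"
```

```text
t 11.05 along 74.61 across 0.69 dz 135.11 mm F along -0.39 across 0.12 z -0.55 q -0.022 Tz -0.015 op 0.0404 U in tool [ 1.    -0.023  0.   ] j [-0.    0.48 -0.27  1.79  0.26  0.94 -0.53] eff [  0.2 -46.7  -2.  -17.6   0.2   0.5   0.1]
```

View pics/w4.png

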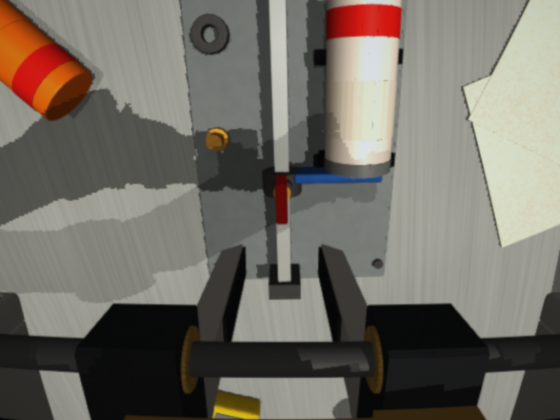

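View pics/top4.png

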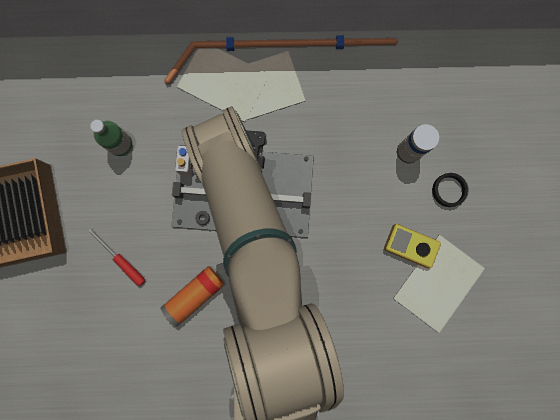

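Run:
```python
from h import *
c=load('w4');T=c['T']; f=c['frame'].astype(int)
cv2.imwrite('pics/w4c.png',cv2.resize(c['frame'][130:250,260:410],None,fx=5,fy=5,interpolation=cv2.INTER_CUBIC)[:,:,::-1])
```

```text
(no output)
```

View pics/w4c.png

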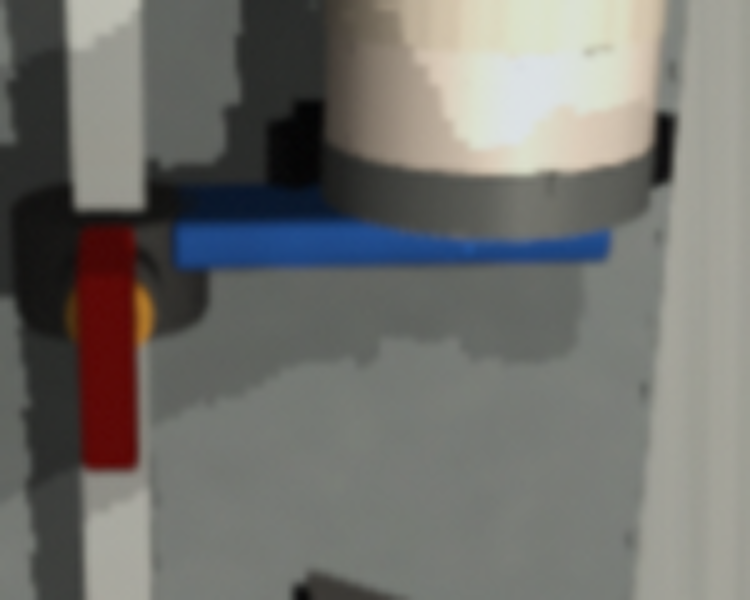

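Run:
```python
from h import *
c=load('w4');T=c['T']
g=lambda u,v:((u+.5)/5-.5+260,(v+.5)/5-.5+130)
P=[onz(c,*g(*uv),.112,T) for uv in((81,271),(135,271),(83,469),(137,469))]
m=sum(P)/4;d=P[0]+P[1]-P[2]-P[3];print(m,np.linalg.norm(d)/2,'angle q',np.degrees(np.arctan2(-d[0],d[1]))+5.8,'travel along',((m-P0)@U)*1e3)
```

```text
[0.53584704 0.03000805 0.112     ] 0.03539410987286773 angle q -0.8698441425246459 travel along 68.51854412798097
```

```bash
python3 -c "
from workcell import r
print(r.finish_job())"
```

```text
the job is handed in; nothing more can be done
None
```

The filter is clamped against the seal with an estimated push of about 12 N, and the job is handed in. It took about 11 s of robot time.

- **What I did:** I gripped the red wing and turned it from about 0.2 to 1.45 rad to loosen it. I then slid the collar about 68 mm until the filter met the seal, and pressed on. Holding that push, I turned the wing back to its stop at 0 rad, opened the gripper and lifted clear.
- **The push:** the wrist read 13.8–13.9 N along the rod while the collar was still free. Taking off friction, that is about 13 N at the paddle and 11–12 N at the seal. The wrist peaked at about 15 N along the rod as the screw began to hold, well under the 25 N limit.
- **Last checks:** the wrist picture after release showed the wing in line with the rod (within about 1°) and the paddle against the filter. The collar measured 68.5 mm along the rod, so it did not slip back by more than the measuring error. The wrist force was near zero, and the other things shown in the pictures had not visibly moved.
- **What disagreed:** the tool tilted by about 0.1 rad under load. The collar positions worked out from its pose were therefore off by up to about 1 mm, and one of them would put the seal push at 14–15 N. The 12 N estimate relies on the force readings instead. I could not measure the remaining push after letting go.

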